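# Pack the router templates into their tray

### The arm

A 6-joint arm with a two-finger parallel gripper is mounted at the origin on the work surface. World frame = base frame: x ahead of the robot, y to its left, z up, the work surface at z = 0. Lengths are in m, angles in degrees, forces in N, time in s.
With the tool pointing down it reaches from about 0.35 to 0.8 m from the base axis. Payload 7.3 kg.
Tool frame: the origin (TCP) lies at the very end of the fingers, on their centre line; the grasp point (between the pads) lies 19 mm behind it (robot.pinch_z is the distance from the TCP to the grasp point, in m); z points along the fingers, y is the line along which they close (so a half turn about z gives the same grasp; the last joint's range is limited). The gripper opens to 85 mm and grips with 20 to 120 N. Pads are 22 mm wide; open, the fingers measure 114 mm over their backs; the gripper's body (76 mm by 85 mm) begins 54 mm behind the grasp point. The pads swing forward as they close: fully open they stand 13 mm farther back than shut.
Start: joints at [66.062, 19.595, 87.324, -0, 73.075, -8.365], TCP at [0.141, 0.506, 0.21] pointing down, gripper open.
Joint ranges: [-145.02, 145.02], [-44.19, 115.74], [2.07, 154.8], [-57.11, 237.11], [16.16, 152.29], [-177.93, 177.93]. Speed limits (degrees/s): [147.25, 147.25, 180, 180, 180, 180].

### API

Orientations are given as [roll, pitch, yaw] about the fixed x, y, z axes, in that order (R = Rz(yaw) Ry(pitch) Rx(roll)).
In Python, from workcell import robot gives the robot as it stands.
- The arm moves only by the shell command python3 -m creep 'ROWS'. ROWS is JSON, a list of rows, each a list of 7 numbers: the shift along the tool's x, y, z in m, then the turn, a rotation vector about the tool's x, y, z in rad, then the opening, from 0 (shut) to 1 (fully open). A call has 1 to 5 rows; each row shifts and turns the commanded pose from where the row before left it, along the tool's axes as they then stand; what a row does not reach is not made up. A row lasts 1/10 s, in which the tool goes at most 50 mm and 8.59 degrees, less where a joint would pass 70% of its speed; a pose out of reach is approached as far as the arm can. A call with a gripper value outside its range is refused whole. The fingers move at their own pace and stop on an object; the grip force is fixed at half the most. Time passes only in rows, so rows that do not move let the fingers close. It gives the time, the measured TCP pose, the force, the opening and the grip force at its end, in the units of the state.
- robot.state(): the state, without advancing time (a new reading comes with each control period).
- robot.capture(name): name is "side" or "top"; returns a dict with "img" (400x640x3 uint8, red, green, blue), "fx", "fy", "cx", "cy" (pixels), "eye" and "attitude" of the camera in the world. Camera axes: x right, y down, z forward; pixel columns grow to the right and rows downward; lengths in m; the calibration is good to about 2 mm. A picture is of the moment at which its call begins. There is no depth.
- robot.close_job(): hands the job in; it is judged then, once.
The state is a dict: "time_s": time; "joints": joint angles; "joint_velocities": joint speeds; "joint_efforts": joint torques, N m; "tcp_pos": TCP position; "ee_rot": TCP orientation; "force": force on the tool from outside, world axes, zero at the start; "torque": the same for the moment, N m; "grip_width": finger opening in m; "grasp_force": force on a finger pad.
Only numpy, scipy, OpenCV 4.12 (cv2) and the standard library are available. Lean on these libraries where they do the work, as an engineer would, in place of code of your own. Each camera call takes 0.05 s, during which the arm holds its last target. There are 200 camera calls.

### The job

Put the three plywood router templates away: turn and arrange them so that all three lie flat on the floor of the square tray, side by side inside its rim, none lying on another or on the rim. Let go of them and leave the tape measure, the tin and the dark wooden offcut near the tray where they are.

Things in the scene. Friction and masses are not known exactly. Their poses are not given: they have to be found in the camera images.
- tray: Square shallow storage tray, fixed to the bench: dark wooden floor and rim. Opening 160 x 160 mm inside, outside 178 x 178 mm, rim 9 mm wide, floor 6 mm thick, rim top 18 mm above the bench (so 12 mm deep inside). Origin at the centre of its underside, on the bench; x and y run along its sides, z up.
- long_l: Long L router template: 12 mm plywood, legs 48 mm wide, 144 x 96 mm overall, 0.12 kg, loose. On top a wooden batten grip to pinch from above, 24 mm wide (x), 60 mm long (y), top 48 mm above the underside. Origin: on the underside below the grip's centre, z up. Own axes, mm: long leg x -34..14, y -60..84; foot x 14..62, y -60..-12.
- short_l: Short L router template: 12 mm plywood, legs 48 mm wide, 96 x 96 mm overall, 0.1 kg, loose. On top a wooden batten grip to pinch from above, 24 mm wide (x), 60 mm long (y), top 48 mm above the underside. Origin: on the underside below the grip's centre, z up. Own axes, mm: one leg x -34..14, y -40..56; the other x 14..62, y -40..8.
- straight: Straight router template: 12 mm plywood rectangle 48 x 96 mm, 0.08 kg, loose. On top a wooden batten grip to pinch from above, 24 mm wide (x), 60 mm long (y), top 48 mm above the underside. Origin: on the underside below the grip's centre, z up. Own axes, mm: x -24..24, y -48..48.
- tape: Bystander: black tape measure standing on edge, 70 x 40 x 65 mm tall, origin at the centre of its underside.
- tin: Bystander: open steel tin, 68 mm across, 50 mm tall, origin at the centre of its underside.
- offcut: Bystander: dark wooden offcut 120 x 45 x 30 mm tall, origin at the centre of its underside.
There are look-alikes about, which are no part of the job. What is shaped like the short_l but green is not meant.

How it is judged (in metres and radians):
At the end, for the whole second after the job is handed in: Each of the three templates has its origin inside the tray's opening (within 80 mm of the tray's centre along both of its sides), its underside at most 4 mm above the tray floor there, tilted less than 0.05 rad (about 3 degrees), and at rest (under 0.02 m/s) (x of long_l in the frame of tray between -0.08 and 0.08 m and y of long_l in the frame of tray between -0.08 and 0.08 m and z of each of long_l, short_l, straight in the frame of tray below 0.01 m and angle between each of long_l, short_l, straight's own z axis and vertical below 0.05 rad and linear speed of each of long_l, short_l, straight below 0.02 m/s and x of short_l in the frame of tray between -0.08 and 0.08 m and y of short_l in the frame of tray between -0.08 and 0.08 m and x of straight in the frame of tray between -0.08 and 0.08 m and y of straight in the frame of tray between -0.08 and 0.08 m); the robot touches nothing.
It fails at once if the tape measure, the tin or the offcut is moved more than 40 mm (distance of any of tape, tin, offcut from where it was at the start of the episode above 0.04 m).
It also fails if it takes over 61 s, if anything falls off the work surface, if the arm or the gripper's body presses on something with over 40 N, if the wrist force passes 120 N, or if a joint passes its speed limit or range.

## Working session

There is one attempt and no reset: what is moved stays moved. The work goes in short steps, Python scripts to look and compute and a shell command to move; the robot and the scene stay as the last step left them, time stands still between calls to the robot, and variables do not carry over. Pictures are saved under pics/ and viewed, at most 10 in all, crops included, and the job is handed in when it is done.

```bash
mkdir -p pics; ls
python3 - <<'E'
from workcell import robot
import cv2
for n in("top","side"):
    c=robot.capture(n); cv2.imwrite(f"pics/{n}0.png",c["img"][:,:,::-1]); print({k:v for k,v in c.items() if k!="img"})
print(robot.state(), robot.pinch_z)
E
```

```text
pics
{'fx': 440.15278887891276, 'fy': 440.15278887891276, 'cx': 317.379872830143, 'cy': 194.20509691562742, 'eye': array([ 4.03428335e-01, -7.88207455e-05,  1.12594044e+00]), 'attitude': array([-173.48482665,    0.44961868,  -91.50751524])}
{'fx': 427.53330227509605, 'fy': 427.53330227509605, 'cx': 325.84896853754924, 'cy': 196.9879246159311, 'eye': array([-0.16854985, -0.70324235,  0.64654775]), 'attitude': array([-121.67545115,   -1.07434287,  -43.35392548])}
{'time_s': 0.1, 'joints': array([ 6.60639932e+01,  1.96321543e+01,  8.73713007e+01, -1.00640016e-03,
        7.30786546e+01, -8.36526130e+00]), 'joint_velocities': array([ 0.0425372 , -0.03229067, -0.11154484, -0.0093941 , -0.00370689,
       -0.02244055]), 'joint_efforts': array([ 9.69168905e-04, -4.34444153e+01, -2.46489340e+01, -1.56503052e-04,
        4.70440034e-03,  2.02054736e-05]), 'tcp_pos': array([0.14074288, 0.50536143, 0.20910092]), 'ee_rot': array([-1.79918624e+02, -1.09933997e-02,  1.64429540e+02]), 'force': array([-0.45669063,  0.55278942, -0.63712102]), 'torque': array([0.02700614, 0.01929122, 0.00761131]), 'grasp_force': 0.0, 'grip_width': 0.08524758237600046} 0.0187
```

View pics/top0.png

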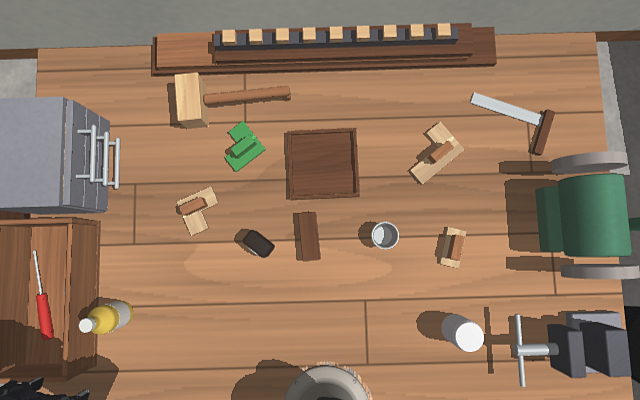

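View pics/side0.png

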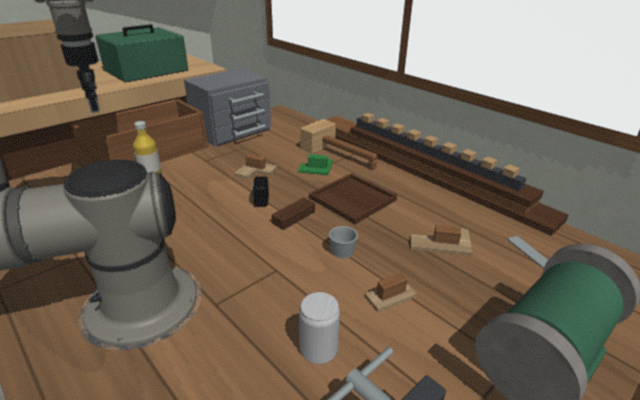

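The top view shows the tray near (321,163), long_l (437,153), short_l (197,210) and straight (452,247). The green look-alike is at (245,148), the tape at (258,243), the offcut at (307,236) and the tin at (385,235). The side view shows the same objects. Next I'll enlarge crops for precise pixel positions.

Run:
```python
import cv2,numpy as np
def comp(f,cs,o):
    im=cv2.imread(f);P=[]
    for (u,v,s) in cs:
        w,h=400//s,300//s
        c=cv2.resize(im[v:v+h,u:u+w],(400,300),interpolation=cv2.INTER_CUBIC)
        for k in range(0,w,10):
            cv2.line(c,(k*s,0),(k*s,6),(0,0,255),1); cv2.putText(c,str(u+k),(k*s,16),0,.33,(0,0,255))
        for k in range(0,h,10):
            cv2.line(c,(0,k*s),(6,k*s),(0,0,255),1); cv2.putText(c,str(v+k),(8,k*s+4),0,.33,(0,0,255))
        P.append(c)
    cv2.imwrite(o,np.vstack([np.hstack(P[:2]),np.hstack(P[2:])]))
comp("pics/top0.png",[(405,120,5),(165,180,5),(415,215,5),(275,120,4)],"pics/tc.png")
comp("pics/side0.png",[(400,215,5),(220,145,5),(355,265,5),(300,165,4)],"pics/sc.png")
```

```text
(no output)
```

View pics/tc.png

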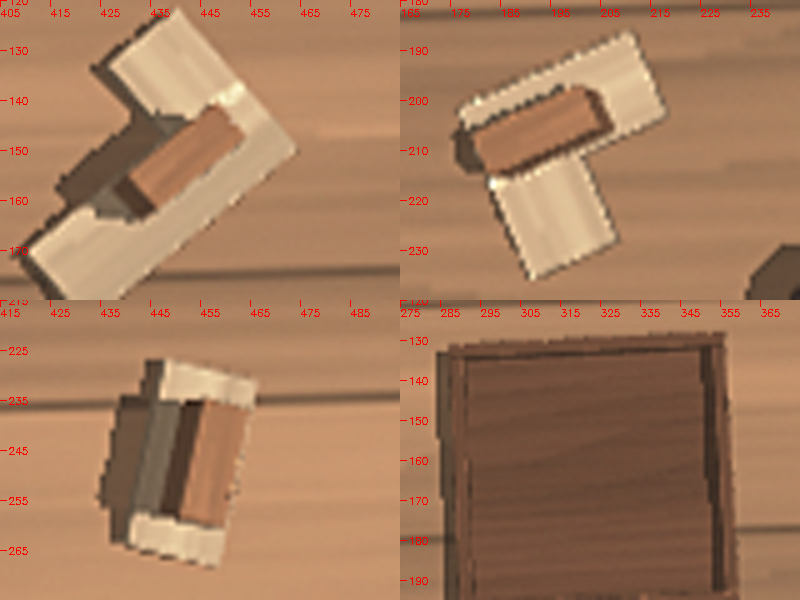

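View pics/sc.png

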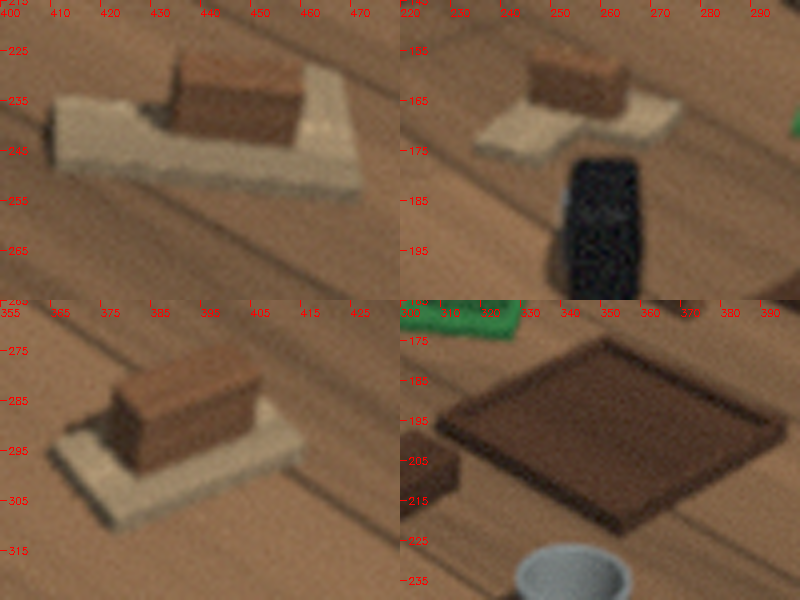

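The crops give plate and grip-top corners. In the top view long_l has its outer corner at (464,150), its foot end at (441,122) and its long end at (410,170). For short_l the outer corner is (177,201) with the foot tip at (191,236). The straight template runs from (448,227) to (458,269). Next I'll fit the poses and triangulate the heights.

```bash
cat > h.py <<'E'
import numpy as np,cv2
from scipy.optimize import least_squares
from scipy.spatial.transform import Rotation as R
K={'top':dict(f=440.15278887891276,c=(317.379872830143,194.20509691562742),eye=np.array([4.03428335e-01,-7.88207455e-05,1.12594044]),R=R.from_euler('xyz',[-173.48482665,0.44961868,-91.50751524],degrees=True)),
'side':dict(f=427.53330227509605,c=(325.84896853754924,196.9879246159311),eye=np.array([-0.16854985,-0.70324235,0.64654775]),R=R.from_euler('xyz',[-121.67545115,-1.07434287,-43.35392548],degrees=True))}
def proj(P,n):
    k=K[n]; q=k['R'].inv().apply(np.atleast_2d(P)-k['eye']); return q[:,:2]/q[:,2:]*k['f']+k['c']
def ray(uv,n):
    k=K[n]; return k['R'].apply([*((np.array(uv)-k['c'])/k['f']),1])
def tri(a,b):
    f=lambda p:np.r_[proj(p,'top')[0]-a,proj(p,'side')[0]-b]
    s=least_squares(f,[.5,0,0]); return s.x,np.abs(s.fun).max()
def pose2w(p,L): # p=x,y,yaw(rad),z0 ; L local mm
    L=np.array(L,float)/1000; c,s=np.cos(p[2]),np.sin(p[2])
    return np.c_[p[0]+c*L[:,0]-s*L[:,1],p[1]+s*L[:,0]+c*L[:,1],p[3]+L[:,2]]
SH={'long_l':[(-34,-60),(62,-60),(62,-12),(14,-12),(14,84),(-34,84)],'short_l':[(-34,-40),(62,-40),(62,8),(14,8),(14,56),(-34,56)],'straight':[(-24,-48),(24,-48),(24,48),(-24,48)]}
GR=[(-12,-30),(12,-30),(12,30),(-12,30)]
def fit(L,uv,p0,n='top',z=0):
    f=lambda p:(proj(pose2w([*p,z],L),n)-np.array(uv)).ravel()
    s=least_squares(f,p0,loss='soft_l1'); return s.x,np.sqrt((s.fun**2).mean())
E
cat > m.py <<'E'
from h import *
o=-.4
pts={'long_l':([(-34,-60,12),(62,-60,12),(62,-12,12),(14,84,12),(-12,-30,48),(12,-30,48),(-12,30,48),(12,30,48)],
 [(464.4,150),(440.6,121.6),(426,132.4),(410,170),(454,147),(448,140.8),(436,162.4),(431,156)],(448,228.7),[.5,-.3,.7]),
'short_l':([(-34,-40,12),(62,-40,12),(62,8,12),(14,8,12),(14,56,12),(-34,56,12),(-12,-30,48),(12,-30,48),(12,30,48),(-12,30,48)],
 [(177.4,201.4),(191,235.8),(209,228),(201.6,211),(218.4,202.6),(211.4,186.2),(179.4,208),(184,215.4),(205.4,206.6),(202,197.6)],(256,157.7),[.4,.3,-2]),
'straight':([(-24,48,12),(24,48,12),(24,-48,12),(-24,-48,12),(-12,30,48),(12,30,48),(12,-30,48),(-12,-30,48)],
 [(448,227),(466.4,231.4),(458.4,268.6),(440.6,263.6),(456,235),(465,236),(459.4,260.6),(450.6,259)],(391.2,281.7),[.3,-.35,-1.5])}
top=cv2.imread('pics/top0.png');sd=cv2.imread('pics/side0.png')
big={'top':cv2.resize(top,None,fx=4,fy=4,interpolation=2),'side':cv2.resize(sd,None,fx=4,fy=4,interpolation=2)}
def draw(P,col):
    for n in big: cv2.polylines(big[n],[((proj(P,n)+.5)*4).astype(int)],True,col,1)
for k,(L,uv,sc,p0) in pts.items():
    uv=np.array(uv)+o
    best=min((fit(L,uv,[p0[0],p0[1],a]) for a in np.arange(-3,3.2,1)),key=lambda r:r[1])
    p=best[0]; g=uv[[i for i,l in enumerate(L) if l[2]==48]].mean(0)
    print(k,p[:2].round(4),np.degrees(p[2]).round(1)%360,'rms px',best[1].round(2),'tri grip top',tri(g,np.array(sc)+o))
    draw(pose2w([*p,0],[(*a,12) for a in SH[k]]),(0,0,255)); draw(pose2w([*p,0],[(*a,48) for a in GR]),(255,255,0))
# tray
uv=np.array([(287.5,131.25),(356.2,128.2),(359,197),(287.5,199)])+o
L=[(89,89,18),(89,-89,18),(-89,-89,18),(-89,89,18)]
p,r=fit(L,uv,[.45,0,0]); print('tray',p[:2].round(4),np.degrees(p[2]),r)
for a,b in(((287.5,131.25),(351.2,175)),((356.2,128.2),(396.7,197))): print('tray corner tri',tri(np.array(a)+o,np.array(b)+o))
draw(pose2w([*p,0],L),(0,255,0)); draw(pose2w([*p,0],[(80,80,18),(80,-80,18),(-80,-80,18),(-80,80,18)]),(0,255,0))
a=big['top'][440:840,1100:1500]; b=big['side'][640:940,1200:1600]
def c(n,u,v):return big[n][int(v*4)-150:int(v*4)+150,int(u*4)-130:int(u*4)+130]
cv2.imwrite('pics/ov.png',np.vstack([np.hstack([cv2.resize(a,(400,300)),cv2.resize(b,(400,300))]),np.hstack([c('top',437,153),c('top',197,210),c('top',452,247)])[:, :780].copy() if 0 else cv2.resize(np.hstack([c('top',437,153),c('top',197,210),c('side',445,240)]),(800,300))]))
E
python3 m.py
```

```text
long_l [ 0.6268 -0.307 ] 37.3 rms px 0.5 tri grip top (array([ 0.62502291, -0.30593883,  0.04970344]), np.float64(0.37501323123171915))
short_l [0.5064 0.3144] 203.0 rms px 0.54 tri grip top (array([0.50496959, 0.31415517, 0.04652598]), np.float64(0.127459886604953))
straight [ 0.3881 -0.3309] 254.6 rms px 0.45 tri grip top (array([ 0.38557746, -0.32931587,  0.04492537]), np.float64(1.162848168452797))
tray [ 0.6097 -0.0091] 0.05804049410233831 0.4823659326902512
tray corner tri (array([0.69710007, 0.08046396, 0.01165134]), np.float64(0.702220400783574))
tray corner tri (array([ 0.69947796, -0.0971158 ,  0.01263354]), np.float64(0.9020455091557551))
```

View pics/ov.png

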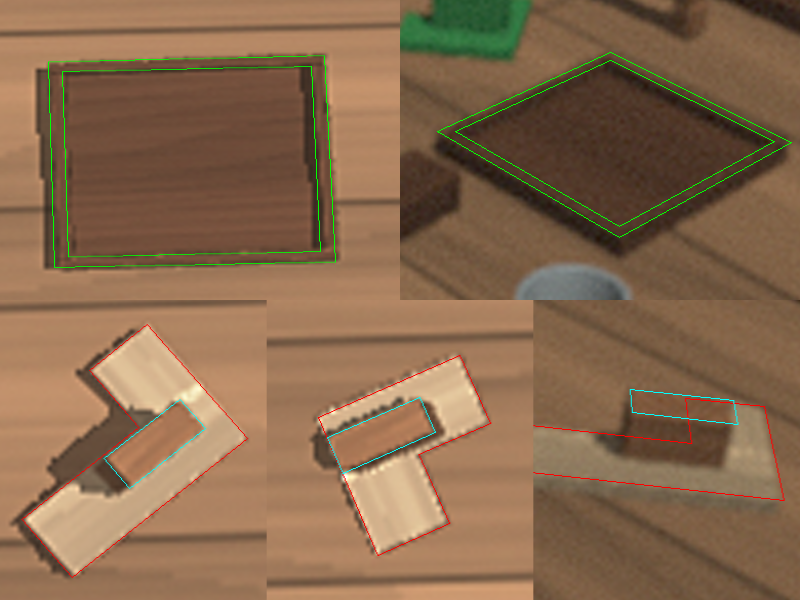

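The overlays sit on the plates, grips and rim in the top view to within about a pixel. The grip tops triangulate to 45–50 mm and the rim to about 12–18 mm, as they should. There is a bottle near the start pose, so I'll check that before moving.

```bash
cat >> h.py <<'E'
def go(x,y,z,yaw):
    from workcell import robot
    s=robot.state();p=s['tcp_pos'];cy=s['ee_rot'][2]
    d=(yaw-cy+180)%360-180; a=np.radians(yaw); dx,dy=x-p[0],y-p[1]
    print('now',p.round(4),s['ee_rot'].round(2),'w',s['grip_width'].round(4),'turn rad',-np.radians(d).round(3),'then tool x,y,z',np.round([np.cos(a)*dx+np.sin(a)*dy,np.sin(a)*dx-np.cos(a)*dy,p[2]-z],4))
E
python3 - <<'E'
from h import *
print('cap',tri(np.array((86,325)),np.array((140,126))),'tape',tri(np.array((257,241)),np.array((261,180))))
print(proj([.141,.506,.21],'top'),proj([.141,.506,.21],'side'))
go(.5064,.3144,.11,113)
E
```

```text
cap (array([0.24518271, 0.50812694, 0.16002916]), np.float64(0.03683243626596777)) tape (array([0.41418136, 0.15376319, 0.06675026]), np.float64(0.9283211991038911))
[[ 72.12366926 382.83160693]] [[ 98.37204639 118.52014017]]Traceback (most recent call last):
  File "<stdin>", line 4, in <module>
  File "h.py", line 25, in go
    print('now',p.round(4),s['ee_rot'].round(2),'w',s['grip_width'].round(4),'turn rad',-np.radians(d).round(3),'then tool x,y,z',np.round([np.cos(a)*dx+np.sin(a)*dy,np.sin(a)*dx-np.cos(a)*dy,p[2]-z],4))
                                                    ^^^^^^^^^^^^^^^^^^^^^
AttributeError: 'float' object has no attribute 'round'
```

```bash
sed -i "s/s\['grip_width'\].round(4)/round(float(s['grip_width']),4)/" h.py
python3 -m creep '[[0,0,0,0,0,0.1495,1],[0,0,0,0,0,0.1495,1],[0,0,0,0,0,0.1495,1],[0,0,0,0,0,0.1495,1],[0,0,0,0,0,0.1495,1]]'
python3 -m creep '[[0,0,0,0,0,0.1495,1],[-0.0354,0.0291,0,0,0,0,1],[-0.0354,0.0291,0,0,0,0,1],[-0.0354,0.0291,0,0,0,0,1],[-0.0354,0.0291,0,0,0,0,1]]'
python3 -m creep '[[-0.0354,0.0291,0,0,0,0,0.8],[-0.0354,0.0291,0,0,0,0,0.8],[-0.0354,0.0291,0,0,0,0,0.8],[-0.0354,0.0291,0,0,0,0,0.8],[-0.0354,0.0291,0,0,0,0,0.8]]'
python3 -c "
from h import *
go(.5064,.3144,.02,113)"
```

```text
time_s: 0.6
tcp_pos: [0.1408, 0.5055, 0.2093]
ee_rot: [-180.0, 0.0, 121.2]
force: [0.9, 0.2, 0.7]
grip_width: 0.0853
grasp_force: 0.0
time_s: 1.1
tcp_pos: [0.3045, 0.4199, 0.2094]
ee_rot: [-180.0, 0.0, 113.1]
force: [0.7, 0.6, 0.6]
grip_width: 0.0852
grasp_force: 0.0
time_s: 1.6
tcp_pos: [0.5079, 0.3138, 0.2093]
ee_rot: [-180.0, -0.0, 113.0]
force: [-0.5, 1.5, -0.9]
grip_width: 0.0681
grasp_force: 0.0
now [0.5079 0.3138 0.2093] [-1.7996e+02 -1.0000e-02  1.1302e+02] w 0.0681 turn rad 0.0 then tool x,y,z [ 0.0012 -0.0012  0.1893]
```

```bash
python3 -m creep '[[0.0012,-0.0012,0.045,0,0,0,0.8],[0,0,0.045,0,0,0,0.8],[0,0,0.045,0,0,0,0.8],[0,0,0.03,0,0,0,0.8],[0,0,0.022,0,0,0,0.8]]'
python3 -m creep '[[0,0,0,0,0,0,0.8],[0,0,0,0,0,0,0],[0,0,0,0,0,0,0],[0,0,0,0,0,0,0],[0,0,0,0,0,0,0]]'
python3 -m creep '[[0,0,0,0,0,0,0],[0,0,0,0,0,0,0]]'
```

```text
time_s: 2.1
tcp_pos: [0.5035, 0.3149, 0.0196]
ee_rot: [-179.8, 0.0, 113.0]
force: [0.1, 0.3, 0.6]
grip_width: 0.0685
grasp_force: 0.0
time_s: 2.6
tcp_pos: [0.506, 0.3162, 0.0247]
ee_rot: [179.8, -0.0, 113.0]
force: [-0.7, 0.4, 4.3]
grip_width: 0.0202
grasp_force: 58.5
time_s: 2.8
tcp_pos: [0.506, 0.3162, 0.0247]
ee_rot: [179.8, -0.0, 113.0]
force: [-1.1, -0.4, 5.3]
grip_width: 0.0203
grasp_force: 58.5
```

```bash
python3 -m creep '[[0,0,-0.02,0,0,0,0],[0,0,-0.04,0,0,0,0],[0,0,-0.04,0,0,0.1338,0],[0,0,0,0,0,0.1338,0],[0,0,0,0,0,0.1338,0]]'
python3 -m creep '[[-0.0426,0.018,0,0,0,0,0],[-0.0426,0.018,0,0,0,0,0],[-0.0426,0.018,0,0,0,0,0],[-0.0426,0.018,0,0,0,0,0],[-0.0426,0.018,0,0,0,0,0]]'
python3 -m creep '[[-0.0426,0.018,0,0,0,0,0],[-0.0426,0.018,0,0,0,0,0],[-0.0426,0.018,0,0,0,0,0],[0,0,0.045,0,0,0,0],[0,0,0.01,0,0,0,0]]'
python3 -m creep '[[0,0,0,0,0,0,0],[0,0,0,0,0,0,0]]'
python3 - <<'E'
from h import *
from workcell import robot
go(.6497,-.0251,.03,90)
p=robot.state()['tcp_pos']
big={n:cv2.resize(robot.capture(n)['img'][:,:,::-1],None,fx=5,fy=5,interpolation=2) for n in('top','side')}
for n in big:
    P=pose2w([*p[:2],np.pi,p[2]-.024],[(*a,12) for a in SH['short_l']])
    print(n,proj(P,n).round(1).tolist())
    cv2.polylines(big[n],[((proj(P,n)+.5)*5).astype(int)],True,(0,0,255),1)
c=(proj([p[0],p[1],.05],'top')[0]*5).astype(int);d=(proj([p[0],p[1],.05],'side')[0]*5).astype(int)
cut=lambda n,c:big[n][c[1]-250:c[1]+250,c[0]-200:c[0]+200]
cv2.imwrite('pics/hold1.png',np.hstack([cut('top',c),cut('side',d)]))
E
```

```text
time_s: 3.3
tcp_pos: [0.506, 0.3162, 0.1255]
ee_rot: [179.7, -0.1, 89.7]
force: [0.0, -0.3, -1.4]
grip_width: 0.0201
grasp_force: 58.8
time_s: 3.8
tcp_pos: [0.5959, 0.101, 0.1238]
ee_rot: [179.9, -0.0, 90.0]
force: [0.1, 0.7, -0.9]
grip_width: 0.0201
grasp_force: 58.8
time_s: 4.3
tcp_pos: [0.6467, -0.0262, 0.0641]
ee_rot: [-179.6, -0.1, 89.9]
force: [-1.1, 0.5, -1.6]
grip_width: 0.0202
grasp_force: 58.9
time_s: 4.5
tcp_pos: [0.6497, -0.024, 0.0692]
ee_rot: [179.9, -0.0, 90.1]
force: [0.5, -0.3, -0.5]
grip_width: 0.0201
grasp_force: 59.0
now [ 0.6497 -0.024   0.0692] [179.92  -0.    90.12] w 0.0201 turn rad 0.002 then tool x,y,z [-0.0011  0.      0.0392]
top [[311.3, 131.2], [312.3, 169.3], [331.8, 168.8], [331.2, 149.6], [350.6, 149.1], [349.9, 130.1]]
side [[365.0, 170.3], [341.9, 181.0], [354.4, 187.5], [366.2, 181.7], [379.3, 188.2], [390.5, 182.5]]
```

View pics/hold1.png

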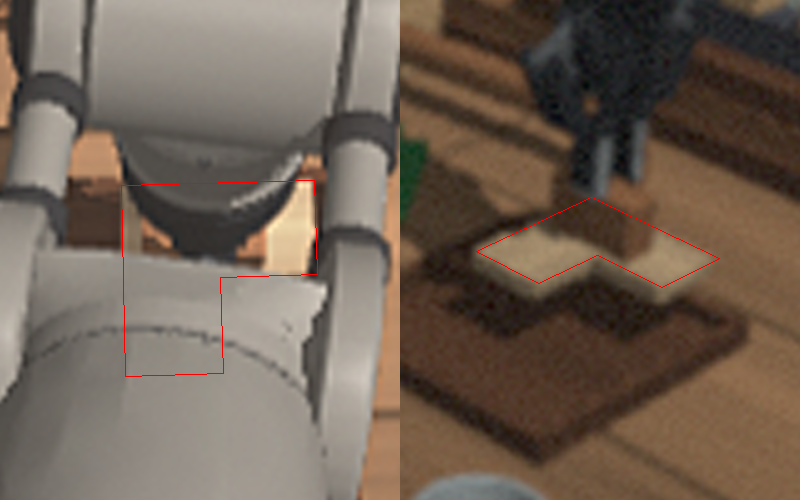

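The side view shows short_l held level over the tray, and the predicted outline matches the plate to within about 1 px. Lowering and releasing.

```bash
python3 -m creep '[[-0.001,0,0.02,0,0,0,0],[0,0,0.012,0,0,0,0],[0,0,0.005,0,0,0,0],[0,0,0.001,0,0,0,0],[0,0,0,0,0,0,0]]'
python3 -m creep '[[0,0,0,0,0,0,0.45],[0,0,0,0,0,0,0.45],[0,0,0,0,0,0,0.45],[0,0,-0.02,0,0,0,0.45],[0,0,-0.04,0,0,0,0.45]]'
python3 -m creep '[[0,0,-0.04,0,0,0,0.45],[0,0,0,0,0,0,0.45]]'
python3 -c "
from h import *
go(.6268,-.307,.023,127.3)"
```

```text
time_s: 5.1
tcp_pos: [0.6493, -0.0256, 0.0308]
ee_rot: [180.0, -0.0, 90.1]
force: [-1.0, 0.5, 2.2]
grip_width: 0.0201
grasp_force: 59.9
time_s: 5.6
tcp_pos: [0.6469, -0.0258, 0.0868]
ee_rot: [-179.6, -0.1, 90.0]
force: [0.8, -1.2, -1.0]
grip_width: 0.0388
grasp_force: 0.0
time_s: 5.8
tcp_pos: [0.6528, -0.0266, 0.1364]
ee_rot: [179.3, 0.1, 90.0]
force: [0.2, -0.0, -0.1]
grip_width: 0.038
grasp_force: 0.0
now [ 0.6528 -0.0266  0.1364] [1.7932e+02 1.0000e-01 9.0030e+01] w 0.038 turn rad -0.65 then tool x,y,z [-0.2073 -0.1906  0.1134]
```

```bash
python3 -m creep '[[0,0,0,0,0,-0.13,0.8],[0,0,0,0,0,-0.13,0.8],[0,0,0,0,0,-0.13,0.8],[0,0,0,0,0,-0.13,0.8],[0,0,0,0,0,-0.13,0.8]]'
python3 -m creep '[[-0.0351,-0.0315,0,0,0,0,0.8],[-0.0351,-0.0315,0,0,0,0,0.8],[-0.0351,-0.0315,0,0,0,0,0.8],[-0.0351,-0.0315,0,0,0,0,0.8],[-0.0351,-0.0315,0,0,0,0,0.8]]'
python3 -m creep '[[-0.0351,-0.0315,0,0,0,0,0.8],[0,0,0,0,0,0,0.8],[0,0,0,0,0,0,0.8]]'
python3 - <<'E'
from h import *
from workcell import robot
go(.6268,-.307,.023,127.3)
im=robot.capture('top')['img'][:,:,::-1].copy()
c=cv2.resize(im[110:230,260:420],(800,600),interpolation=2)
cv2.imwrite('pics/p1.png',c)
for nm,p in(('short_l',(.6497,-.0251,np.pi)),):
    print(proj(pose2w([*p,.006],[(*a,12) for a in SH[nm]]),'top').round(1).tolist())
E
```

```text
time_s: 6.3
tcp_pos: [0.6491, -0.026, 0.129]
ee_rot: [-180.0, -0.0, 127.6]
force: [-0.1, 0.2, -0.4]
grip_width: 0.0684
grasp_force: 0.0
time_s: 6.8
tcp_pos: [0.6297, -0.2628, 0.1291]
ee_rot: [-180.0, -0.0, 127.3]
force: [0.6, 0.0, 0.9]
grip_width: 0.0682
grasp_force: 0.0
time_s: 7.1
tcp_pos: [0.6257, -0.3092, 0.1286]
ee_rot: [-180.0, -0.1, 127.1]
force: [0.2, -0.2, 0.3]
grip_width: 0.0678
grasp_force: 0.0
now [ 0.6257 -0.3092  0.1286] [-1.8000e+02 -8.0000e-02  1.2713e+02] w 0.0678 turn rad -0.003 then tool x,y,z [0.001  0.0022 0.1056]
[[312.1, 135.0], [313.0, 171.9], [331.8, 171.4], [331.3, 152.9], [350.0, 152.3], [349.4, 134.0]]
```

View pics/p1.png

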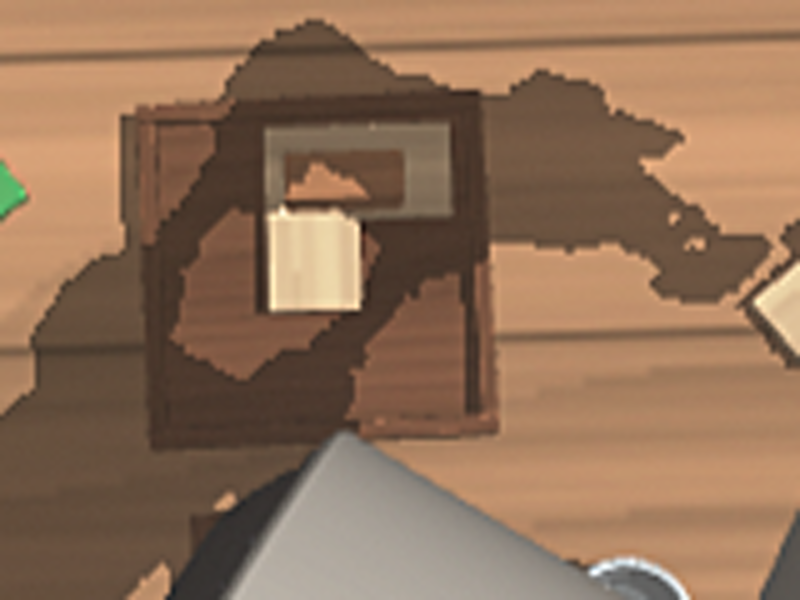

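The picture shows short_l flat inside the rim, with corners within about 0.5 px of the plan: left edge at 312.6, top at 134.6 and foot bottom at 172. Next is long_l.

```bash
python3 -m creep '[[0.001,0.001,0.045,0,0,0,0.8],[0,0,0.035,0,0,0,0.8],[0,0,0.027,0,0,0,0.8],[0,0,0,0,0,0,0.8],[0,0,0,0,0,0,0]]'
python3 -m creep '[[0,0,0,0,0,0,0],[0,0,0,0,0,0,0],[0,0,0,0,0,0,0],[0,0,0,0,0,0,0]]'
python3 -m creep '[[0,0,-0.02,0,0,0,0],[0,0,-0.04,0,0,0,0],[0,0,-0.04,0,0,0.13,0],[0,0,0,0,0,0.13,0],[0,0,0,0,0,0.13,0]]'
python3 -m creep '[[0,0,0,0,0,0.13,0],[0,0,0,0,0,0.13,0],[0,0,0,0,0,0,0],[0,0,0,0,0,0,0]]'
python3 -c "
from h import *
go(.5687,-.0251,.07,90)"
```

```text
time_s: 7.65
tcp_pos: [0.6272, -0.3053, 0.0232]
ee_rot: [180.0, -0.0, 127.4]
force: [-0.3, -0.1, 1.0]
grip_width: 0.0551
grasp_force: 0.0
time_s: 8.05
tcp_pos: [0.6278, -0.3071, 0.0254]
ee_rot: [179.9, 0.2, 127.3]
force: [0.0, 2.3, 6.0]
grip_width: 0.0192
grasp_force: 58.5
time_s: 8.55
tcp_pos: [0.6275, -0.3073, 0.1258]
ee_rot: [179.8, 0.2, 104.6]
force: [-0.7, 0.6, -1.6]
grip_width: 0.0192
grasp_force: 58.8
time_s: 8.95
tcp_pos: [0.6267, -0.3068, 0.1232]
ee_rot: [180.0, 0.0, 90.2]
force: [0.1, -0.3, -0.9]
grip_width: 0.0192
grasp_force: 58.8
now [ 0.6267 -0.3068  0.1232] [1.7996e+02 2.0000e-02 9.0230e+01] w 0.0192 turn rad 0.004 then tool x,y,z [ 0.2817 -0.058   0.0532]
```

```bash
python3 -m creep '[[0.047,-0.0097,0,0,0,0,0],[0.047,-0.0097,0,0,0,0,0],[0.047,-0.0097,0,0,0,0,0],[0.047,-0.0097,0,0,0,0,0],[0.047,-0.0097,0,0,0,0,0]]'
python3 -m creep '[[0.047,-0.0097,0,0,0,0,0],[0,0,0.035,0,0,0,0],[0,0,0.018,0,0,0,0],[0,0,0,0,0,0,0],[0,0,0,0,0,0,0]]'
python3 -c "
from h import *
go(.5687,-.0251,.031,90)"
```

```text
time_s: 9.45
tcp_pos: [0.5774, -0.07, 0.1231]
ee_rot: [179.9, -0.0, 90.2]
force: [0.8, 0.5, -1.1]
grip_width: 0.019
grasp_force: 58.9
time_s: 9.95
tcp_pos: [0.5687, -0.0249, 0.0703]
ee_rot: [180.0, 0.0, 90.1]
force: [-0.6, -0.5, -1.9]
grip_width: 0.019
grasp_force: 59.0
now [ 0.5687 -0.0249  0.0703] [179.96   0.    90.11] w 0.019 turn rad 0.002 then tool x,y,z [-0.0002  0.      0.0393]
```

```bash
python3 -m creep '[[0,0,0.015,0,0,0,0],[0,0,0.012,0,0,0,0],[0,0,0.007,0,0,0,0],[0,0,0.003,0,0,0,0],[0,0,0,0,0,0,0]]'
python3 -m creep '[[0,0,0,0,0,0,0.42],[0,0,0,0,0,0,0.42],[0,0,0,0,0,0,0.42],[0,0,-0.02,0,0,0,0.42],[0,0,-0.04,0,0,0,0.42]]'
python3 -m creep '[[0,0,-0.04,0,0,0,0.42],[0,0,0,0,0,0,0.42],[0,0,0,0,0,0,0.42],[0,0,0,0,0,0,0.42]]'
python3 -c "
from h import *
go(.3881,-.3309,.023,164.6)"
```

```text
time_s: 10.45
tcp_pos: [0.5682, -0.0248, 0.0326]
ee_rot: [-180.0, -0.0, 90.0]
force: [-0.2, -0.3, -2.2]
grip_width: 0.0195
grasp_force: 59.0
time_s: 10.95
tcp_pos: [0.5662, -0.0244, 0.0909]
ee_rot: [-179.6, -0.1, 90.0]
force: [0.5, 0.2, -0.6]
grip_width: 0.0361
grasp_force: 0.0
time_s: 11.35
tcp_pos: [0.5675, -0.0246, 0.1318]
ee_rot: [-179.9, -0.0, 90.0]
force: [0.3, 0.5, 0.3]
grip_width: 0.0358
grasp_force: 0.0
now [ 0.5675 -0.0246  0.1318] [-1.7991e+02 -2.0000e-02  9.0030e+01] w 0.0358 turn rad -1.301 then tool x,y,z [ 0.0916 -0.343   0.1088]
```

```bash
python3 -m creep '[[0,0,0,0,0,-0.1446,0.8],[0,0,0,0,0,-0.1446,0.8],[0,0,0,0,0,-0.1446,0.8],[0,0,0,0,0,-0.1446,0.8],[0,0,0,0,0,-0.1446,0.8]]'
python3 -m creep '[[0,0,0,0,0,-0.1446,0.8],[0,0,0,0,0,-0.1446,0.8],[0,0,0,0,0,-0.1446,0.8],[0,0,0,0,0,-0.1446,0.8],[0.0115,-0.0429,0,0,0,0,0.8]]'
python3 -m creep '[[0.0115,-0.0429,0,0,0,0,0.8],[0.0115,-0.0429,0,0,0,0,0.8],[0.0115,-0.0429,0,0,0,0,0.8],[0.0115,-0.0429,0,0,0,0,0.8],[0.0115,-0.0429,0,0,0,0,0.8]]'
python3 -m creep '[[0.0115,-0.0429,0,0,0,0,0.8],[0.0115,-0.0429,0,0,0,0,0.8],[0,0,0,0,0,0,0.8],[0,0,0,0,0,0,0.8],[0,0,0,0,0,0,0.8]]'
python3 - <<'E'
from h import *
from workcell import robot
go(.3881,-.3309,.023,164.6)
im=robot.capture('top')['img'][:,:,::-1].copy()
c=cv2.resize(im[110:230,260:420],(800,600),interpolation=2)
cv2.imwrite('pics/p2.png',c)
for nm,p in(('long_l',(.5687,-.0251,0)),):
    print(proj(pose2w([*p,.006],[(*a,12) for a in SH[nm]]),'top').round(1).tolist())
E
```

```text
time_s: 11.85
tcp_pos: [0.5673, -0.0246, 0.131]
ee_rot: [-179.9, -0.1, 131.8]
force: [-0.2, 0.5, -0.5]
grip_width: 0.0686
grasp_force: 0.0
time_s: 12.35
tcp_pos: [0.5465, -0.0603, 0.131]
ee_rot: [179.9, -0.1, 165.1]
force: [1.1, -0.8, 0.1]
grip_width: 0.0682
grasp_force: 0.0
time_s: 12.85
tcp_pos: [0.4316, -0.2554, 0.1313]
ee_rot: [179.9, -0.1, 164.6]
force: [1.3, -0.1, -0.5]
grip_width: 0.0683
grasp_force: 0.0
time_s: 13.35
tcp_pos: [0.3884, -0.33, 0.1318]
ee_rot: [179.9, -0.1, 164.6]
force: [0.3, -0.3, 0.6]
grip_width: 0.068
grasp_force: 0.0
now [ 0.3884 -0.33    0.1318] [ 1.7991e+02 -9.0000e-02  1.6463e+02] w 0.068 turn rad 0.0 then tool x,y,z [ 1.000e-04 -1.000e-03  1.088e-01]
[[353.0, 191.5], [351.7, 154.2], [332.9, 154.7], [333.5, 173.3], [295.8, 174.3], [296.2, 193.0]]
```

View pics/p2.png

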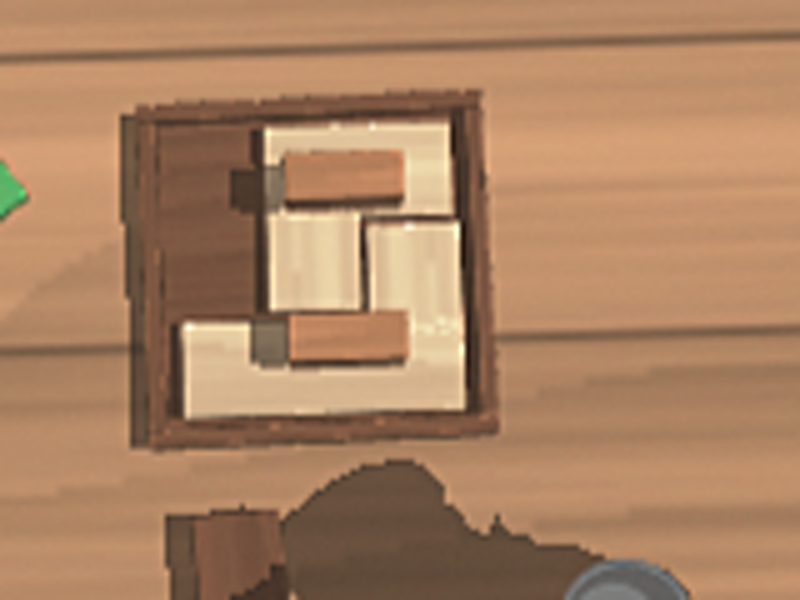

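Both L pieces lie flat inside the rim. In the crop, long_l spans 183–465 and short_l's left edge is at 265. The free slot on the left, crop x 157–265 and y 123–322, suits the straight template. I'll grasp it now.

```bash
python3 -m creep '[[0,-0.001,0.045,0,0,0,0.8],[0,0,0.035,0,0,0,0.8],[0,0,0.028,0,0,0,0.8],[0,0,0,0,0,0,0.8],[0,0,0,0,0,0,0]]'
python3 -m creep '[[0,0,0,0,0,0,0],[0,0,0,0,0,0,0],[0,0,0,0,0,0,0],[0,0,0,0,0,0,0]]'
python3 -m creep '[[0,0,-0.02,0,0,0,0],[0,0,-0.04,0,0,0,0],[0,0,-0.04,0,0,-0.1344,0],[0,0,0,0,0,-0.1344,0],[0,0,0,0,0,0,0]]'
python3 -m creep '[[0,0,0,0,0,0,0]]'
python3 -c "
from h import *
go(.6362,.0429,.07,180)"
```

```text
time_s: 13.9
tcp_pos: [0.3888, -0.3314, 0.025]
ee_rot: [180.0, -0.0, 164.7]
force: [-0.2, -0.9, 0.4]
grip_width: 0.0551
grasp_force: 0.0
time_s: 14.3
tcp_pos: [0.3902, -0.3292, 0.0287]
ee_rot: [179.7, 0.2, 164.5]
force: [2.2, 20.7, 35.9]
grip_width: -0.0
grasp_force: 17.8
time_s: 14.8
tcp_pos: [0.3888, -0.3328, 0.1269]
ee_rot: [-179.8, 0.2, -179.9]
force: [-0.7, 0.9, -0.2]
grip_width: 0.0002
grasp_force: 0.0
time_s: 14.9
tcp_pos: [0.3879, -0.3319, 0.1248]
ee_rot: [180.0, 0.0, 179.8]
force: [-0.4, -0.6, 1.3]
grip_width: 0.0002
grasp_force: 0.0
now [ 0.3879 -0.3319  0.1248] [180.     0.   179.79] w 0.0002 turn rad -0.004 then tool x,y,z [-0.2483  0.3748  0.0548]
```

The grasp missed: the opening went to 0 and the pads slid off the top edge of the grip. I'll move aside and look again.

```bash
python3 -m creep '[[0,0.045,-0.03,0,0,0,0.8],[0,0.045,-0.03,0,0,0,0.8],[0,0.045,0,0,0,0,0.8],[0,0.045,0,0,0,0,0.8],[0,0,0,0,0,0,0.8]]'
python3 - <<'E'
from h import *
from workcell import robot
im=robot.capture('top')['img'][:,:,::-1].copy(); sd=robot.capture('side')['img'][:,:,::-1].copy()
a=cv2.resize(im[220:280,420:490],(420,360),interpolation=2)
b=cv2.resize(sd[265:325,355:418],(378,360),interpolation=2)
cv2.imwrite('pics/p3.png',np.hstack([a,b]))
E
```

```text
time_s: 15.4
tcp_pos: [0.3868, -0.1542, 0.1796]
ee_rot: [179.8, -0.1, -179.9]
force: [0.2, -0.3, 0.0]
grip_width: 0.0684
grasp_force: 0.0
```

View pics/p3.png

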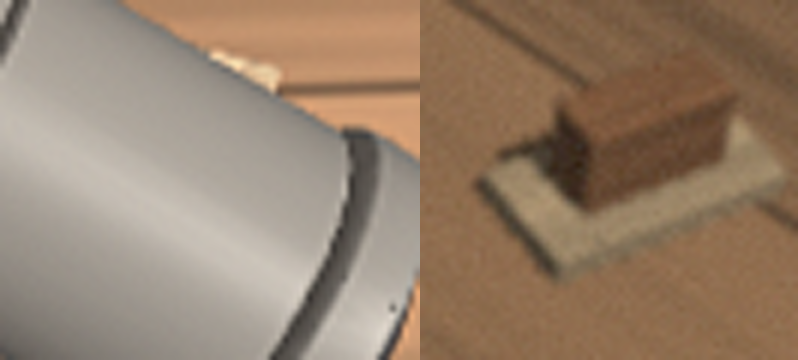

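The side view shows the straight template upright and unmoved: plate corners at (365,295.5), (377.5,311) and (416,294.5), against (365,295), (378,311) and (416,294) before. I'll confirm this numerically and regrasp lower.

```bash
python3 - <<'E'
from h import *
from workcell import robot
sd=cv2.cvtColor(robot.capture('side')['img'],cv2.COLOR_RGB2GRAY);s0=cv2.imread('pics/side0.png',0)
A=s0[272:314,362:420].astype('f4');B=sd[272:314,362:420].astype('f4');print(cv2.phaseCorrelate(A,B),abs(A-B).mean())
w=np.eye(2,3,dtype='f4');print(cv2.findTransformECC(A,B,w,cv2.MOTION_EUCLIDEAN))
go(.3881,-.3309,.016,164.6)
E
python3 -m creep '[[0,-0.045,0,0,0,0.1344,0.8],[0,0,0,0,0,0.1344,0.8]]'
python3 -c "
from h import *
go(.3881,-.3309,.016,164.6)"
```

```text
((0.03931111707454704, 0.5918043238821653), 0.9831105910407172) 2.9954844
(0.9818179406743285, array([[ 9.9999988e-01, -4.4454003e-04,  1.5060641e-01],
       [ 4.4454003e-04,  9.9999988e-01,  1.5217724e-01]], dtype=float32))
now [ 0.3881 -0.1591  0.1798] [ 1.8000e+02 -3.0000e-02  1.7994e+02] w 0.0685 turn rad 0.268 then tool x,y,z [-0.0456 -0.1657  0.1638]
time_s: 15.75
tcp_pos: [0.3885, -0.2087, 0.1799]
ee_rot: [-179.9, 0.1, 164.0]
force: [0.9, 0.3, -0.8]
grip_width: 0.068
grasp_force: 0.0
now [ 0.3885 -0.2087  0.1799] [-1.7989e+02  6.0000e-02  1.6401e+02] w 0.068 turn rad -0.01 then tool x,y,z [-0.0321 -0.1179  0.1639]
```

```bash
python3 -m creep '[[-0.0107,-0.0393,0,0,0,0,0.8],[-0.0107,-0.0393,0,0,0,0,0.8],[-0.0107,-0.0393,0.04,0,0,0,0.8],[0,0,0.04,0,0,0,0.8],[0,0,0.03,0,0,0,0.8]]'
python3 -m creep '[[0,0,0,0,0,0,0.8],[0,0,0,0,0,0,0.8],[0,0,0,0,0,0,0.8]]'
python3 -c "
from h import *
go(.3881,-.3309,.016,164.6)"
```

```text
time_s: 16.25
tcp_pos: [0.3861, -0.323, 0.0721]
ee_rot: [179.9, -0.1, 164.3]
force: [-0.4, -0.6, -0.1]
grip_width: 0.0687
grasp_force: 0.0
time_s: 16.55
tcp_pos: [0.3885, -0.3224, 0.0766]
ee_rot: [-179.9, 0.1, 164.6]
force: [-0.8, 0.2, -0.2]
grip_width: 0.0683
grasp_force: 0.0
now [ 0.3885 -0.3224  0.0766] [-1.7991e+02  1.4000e-01  1.6455e+02] w 0.0683 turn rad -0.001 then tool x,y,z [-0.0019 -0.0083  0.0606]
```

```bash
python3 -m creep '[[-0.0019,-0.0083,0,0,0,0,0.8],[0,0,0.025,0,0,0,0.8],[0,0,0.02,0,0,0,0.8],[0,0,0.0135,0,0,0,0.8],[0,0,0,0,0,0,0.8]]'
python3 -m creep '[[0,0,0,0,0,0,0.8],[0,0,0,0,0,0,0.8]]'
python3 -m creep '[[0,0,0,0,0,0,0],[0,0,0,0,0,0,0],[0,0,0,0,0,0,0],[0,0,0,0,0,0,0],[0,0,0,0,0,0,0]]'
python3 -c "
from h import *
go(.3881,-.3309,.016,164.6)"
```

```text
time_s: 17.05
tcp_pos: [0.3872, -0.3297, 0.0162]
ee_rot: [180.0, -0.0, 164.6]
force: [-1.0, 0.3, 0.1]
grip_width: 0.0683
grasp_force: 0.0
time_s: 17.25
tcp_pos: [0.3881, -0.3305, 0.0179]
ee_rot: [-179.9, 0.1, 164.6]
force: [0.1, 0.2, -0.2]
grip_width: 0.0683
grasp_force: 0.0
time_s: 17.75
tcp_pos: [0.3876, -0.3298, 0.0171]
ee_rot: [-180.0, 0.0, 164.6]
force: [-1.3, -0.1, 7.0]
grip_width: 0.0222
grasp_force: 59.5
now [ 0.3876 -0.3298  0.0171] [-1.7998e+02  4.0000e-02  1.6460e+02] w 0.0222 turn rad 0.0 then tool x,y,z [-0.0008 -0.0009  0.0011]
```

```bash
python3 -m creep '[[0,0,-0.02,0,0,0,0],[0,0,-0.04,0,0,0,0],[0,0,-0.045,0,0,-0.1344,0],[0,0,0,0,0,-0.1344,0],[-0.0275,0.0414,0,0,0,0,0]]'
python3 -m creep '[[-0.0275,0.0414,0,0,0,0,0],[-0.0275,0.0414,0,0,0,0,0],[-0.0275,0.0414,0,0,0,0,0],[-0.0275,0.0414,0,0,0,0,0],[-0.0275,0.0414,0,0,0,0,0]]'
python3 -m creep '[[-0.0275,0.0414,0,0,0,0,0],[-0.0275,0.0414,0,0,0,0,0],[-0.0275,0.0414,0,0,0,0,0],[0,0,0.03,0,0,0,0],[0,0,0,0,0,0,0]]'
python3 -m creep '[[0,0,0,0,0,0,0],[0,0,0,0,0,0,0]]'
python3 - <<'E'
from h import *
from workcell import robot
go(.6354,.0429,.0231,180)
s=robot.state();p=s['tcp_pos']
big=cv2.resize(robot.capture('side')['img'][:,:,::-1],None,fx=6,fy=6,interpolation=2)
P=pose2w([p[0]+.0008,p[1],np.radians(s['ee_rot'][2]-90),p[2]-.0171],[(*a,12) for a in SH['straight']])
cv2.polylines(big,[((proj(P,'side')+.5)*6).astype(int)],True,(0,0,255),1)
c=(proj([p[0],p[1],.05],'side')[0]*6).astype(int)
cv2.imwrite('pics/hold3.png',big[c[1]-270:c[1]+270,c[0]-300:c[0]+300])
E
```

```text
time_s: 18.25
tcp_pos: [0.4143, -0.2923, 0.1231]
ee_rot: [-179.8, 0.1, 180.0]
force: [2.1, 1.3, -1.2]
grip_width: 0.0222
grasp_force: 59.1
time_s: 18.75
tcp_pos: [0.553, -0.0792, 0.1214]
ee_rot: [180.0, -0.0, 180.0]
force: [0.4, -1.0, -1.2]
grip_width: 0.0221
grasp_force: 59.1
time_s: 19.25
tcp_pos: [0.6322, 0.0447, 0.0872]
ee_rot: [180.0, -0.5, -179.8]
force: [-0.4, -0.0, -0.7]
grip_width: 0.0219
grasp_force: 59.2
time_s: 19.45
tcp_pos: [0.6351, 0.042, 0.0927]
ee_rot: [-180.0, 0.1, 179.9]
force: [0.1, -0.9, -1.0]
grip_width: 0.0218
grasp_force: 59.2
now [0.6351 0.042  0.0927] [-1.7999e+02  6.0000e-02  1.7992e+02] w 0.0218 turn rad -0.001 then tool x,y,z [-0.0003  0.0009  0.0696]
```

View pics/hold3.png

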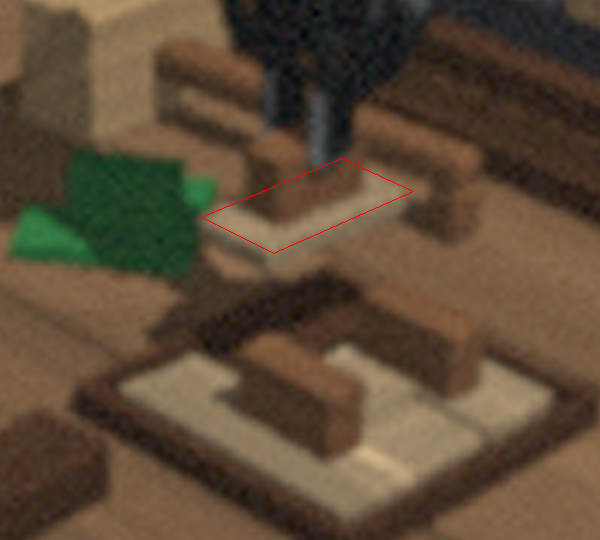

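The side view shows the straight template held level, matching the predicted outline over the free slot. Lowering.

```bash
python3 -m creep '[[0,0.001,0.025,0,0,0,0],[0,0,0.017,0,0,0,0],[0,0,0.008,0,0,0,0],[0,0,0,0,0,0,0],[0,0,0,0,0,0,0]]'
python3 -c "
from h import *
go(.6354,.0429,.0231,180)"
```

```text
time_s: 20.0
tcp_pos: [0.6356, 0.0436, 0.0428]
ee_rot: [-180.0, 0.1, 180.0]
force: [0.0, 0.2, -0.1]
grip_width: 0.0224
grasp_force: 59.2
now [0.6356 0.0436 0.0428] [-1.8000e+02  1.0000e-01  1.7996e+02] w 0.0224 turn rad -0.001 then tool x,y,z [ 0.0002 -0.0007  0.0197]
```

```bash
python3 -m creep '[[0,-0.0005,0.008,0,0,0,0],[0,0,0.006,0,0,0,0],[0,0,0.003,0,0,0,0],[0,0,0.0015,0,0,0,0],[0,0,0,0,0,0,0]]'
python3 -m creep '[[0,0,0,0,0,0,0],[0,0,0,0,0,0,0]]'
```

```text
time_s: 20.5
tcp_pos: [0.6349, 0.0436, 0.0233]
ee_rot: [180.0, 0.0, -180.0]
force: [-0.5, 0.6, -0.2]
grip_width: 0.0223
grasp_force: 59.2
time_s: 20.7
tcp_pos: [0.6349, 0.0435, 0.0232]
ee_rot: [180.0, 0.0, -180.0]
force: [-1.3, -0.1, 1.2]
grip_width: 0.0224
grasp_force: 59.4
```

```bash
python3 -m creep '[[0,0,0,0,0,0,0.4],[0,0,0,0,0,0,0.4],[0,0,0,0,0,0,0.4],[0,0,-0.015,0,0,0,0.4],[0,0,-0.035,0,0,0,0.4]]'
python3 -m creep '[[0,0,-0.045,0,0,0,0.4],[0,0,-0.03,0,0,0,0.4],[0.03,-0.038,0,0,0,0,0.4],[0.03,-0.038,0,0,0,0,0.4],[0.03,-0.038,0,0,0,0,0.4]]'
python3 -m creep '[[0.03,-0.038,0,0,0,0,0.4],[0.03,-0.038,0,0,0,0,0.4],[0.03,-0.038,0,0,0,0,0.4],[0.03,-0.038,0,0,0,0,0.4],[0.03,-0.038,0,0,0,0,0.4]]'
python3 -m creep '[[0,0,0,0,0,0,0.4],[0,0,0,0,0,0,0.4],[0,0,0,0,0,0,0.4]]'
python3 - <<'E'
from h import *
from workcell import robot
im=robot.capture('top')['img'][:,:,::-1].copy(); cv2.imwrite('pics/end.png',im)
g=cv2.cvtColor(im,cv2.COLOR_BGR2GRAY).astype('f4'); g0=cv2.imread('pics/top0.png',0)
for n,(u,v,a,b) in dict(tape=(240,228,35,32),offcut=(292,208,30,55),tin=(368,218,35,35)).items():
    print(n,abs(g[v:v+b,u:u+a]-g0[v:v+b,u:u+a]).mean().round(2))
# predicted vs observed plate edges of straight: fit by gradient score
def score(nm,p):
    P=proj(pose2w([*p,.006],[(*a,12) for a in SH[nm]]),'top')
    m=np.zeros(g.shape,np.uint8); cv2.fillPoly(m,[np.round(P*16).astype(int)],255,shift=4)
    G=[proj(pose2w([*p,.006],[(*a,z) for a in GR]),'top') for z in(12,48)]
    e=np.zeros_like(m); cv2.fillConvexPoly(e,cv2.convexHull(np.vstack(G).round().astype(np.int32)),255)
    e=cv2.dilate(e,np.ones((5,5)))
    r=cv2.dilate(m,np.ones((5,5)))
    i=(m>0)&(e==0);o=(r>0)&(m==0)&(e==0); return g[i].mean()-g[o].mean()
T=np.array([.6097,-.0091])
for nm,p in(('straight',(.6362,.0429,np.pi/2)),('long_l',(.5687,-.0251,0)),('short_l',(.6497,-.0251,np.pi))):
    b=max(((score(nm,(p[0]+i/1000,p[1]+j/1000,p[2]+np.radians(k))),i,j,k) for i in range(-6,7) for j in range(-6,7) for k in(-2,-1,0,1,2)))
    print(nm,'best dx,dy mm,dyaw',b,'nominal',score(nm,p))
E
```

```text
time_s: 21.2
tcp_pos: [0.6328, 0.0436, 0.0715]
ee_rot: [180.0, -0.4, 180.0]
force: [0.4, -0.6, 0.9]
grip_width: 0.0341
grasp_force: 0.0
time_s: 21.7
tcp_pos: [0.5441, -0.0714, 0.1496]
ee_rot: [-180.0, 0.1, -179.9]
force: [0.1, -0.7, 0.7]
grip_width: 0.0342
grasp_force: 0.0
time_s: 22.2
tcp_pos: [0.3938, -0.262, 0.1495]
ee_rot: [-179.9, 0.1, -180.0]
force: [0.9, -0.4, 0.2]
grip_width: 0.0343
grasp_force: 0.0
time_s: 22.5
tcp_pos: [0.3955, -0.26, 0.1487]
ee_rot: [-180.0, 0.1, -180.0]
force: [-0.9, 0.3, 0.6]
grip_width: 0.0341
grasp_force: 0.0
tape 19.92
offcut 24.49
tin 22.36
straight best dx,dy mm,dyaw (np.float32(90.02622), 0, 1, 1) nominal 83.38759
long_l best dx,dy mm,dyaw (np.float32(96.51336), -1, 1, 0) nominal 92.97811
short_l best dx,dy mm,dyaw (np.float32(101.14083), 2, -1, -2) nominal 83.99455
```

The plan fits match within 2 mm and 2°, and the release heights correspond to parts lying on the tray floor. All paths cleared the bystanders with no contact force, and the larger pixel differences there come from the arm's shadow. Handing in.

```bash
python3 -c "
from workcell import robot
print(robot.close_job())"
```

```text
the job is handed in; nothing more can be done
None
```

I placed all three templates in the tray, flat and side by side by my measurements, and handed the job in at about 22.5 s; it returned no verdict, and I did not directly confirm the tape, tin and offcut stayed put (arm and shadow spoiled the last image check), though every move passed above them.

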